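# Lay the blank on the marking jig and hold the gauge slide at the tab

### The arm

A 6-joint arm with a two-finger parallel gripper is mounted at the origin on the work surface. World frame = base frame: x ahead of the robot, y to its left, z up, the work surface at z = 0. Lengths are in m, angles in rad, forces in N, time in s.
With the tool pointing down it reaches from about 0.25 to 0.725 m from the base axis. Payload 4 kg.
Tool frame: the origin (TCP) lies at the very end of the fingers, on their centre line; the grasp point (between the pads) lies manip.tcp_to_grasp behind it (manip.tcp_to_grasp is the distance from the TCP to the grasp point, in m); z points along the fingers, y is the line along which they close (so a half turn about z gives the same grasp; the last joint's range is limited). The gripper opens to 85 mm and grips with 20 to 120 N. Pads are 22 mm wide; open, the fingers measure 114 mm over their backs; the gripper's body (76 mm by 85 mm) begins 54 mm behind the grasp point. The pads swing forward as they close: fully open they stand 13 mm farther back than shut.
Start: joints at [-1.257, 0.241, 0.005, 1.335, 0, 1.571], TCP at [0.154, -0.476, 0.231] pointing down, gripper open.
Joint ranges: [-2.72, 2.72], [-1.05, 1.87], [-1.09, 1.28], [-1.99, 2.15], [-1.42, 1.44], [-3.14, 3.14]. Speed limits (rad/s): [2.79, 2.79, 3.14, 3.14, 3.14, 3.14].

### API

Orientations are given as a rotation vector (axis times angle).
In Python, from cell import manip gives the robot as it stands.
- The arm moves only by the tool jog_arm, never from a script. Its argument "increments" is a list of rows, each a list of 3 entries, a list of its own where there are three numbers: the turn, a rotation vector about the world's x, y, z each as a share of pi/4 rad, from -1 to 1, then the shift along the world's x, y, z each as a share of 2 cm, from -1 to 1, then the opening, from -1 (shut) to 1 (fully open), so that 0 is half open. A call has 1 to 8 rows; each row shifts and turns the commanded pose from where the row before left it; what a row does not reach is not made up. A row lasts 1/10 s, in which the tool goes at most 50 mm and 8.59 degrees, less where a joint would pass 70% of its speed; a pose out of reach is approached as far as the arm can. A call with a number of a shift or a turn outside -1 to 1 is refused whole. A call with a gripper value outside its range is refused whole. The fingers move at their own pace and stop on an object; the grip force is fixed at half the most. Time passes only in rows, so rows that do not move let the fingers close. It gives the time, the measured TCP pose, the force, the opening and the grip force at its end, in the units of the state.
- manip.sense(): the state, without advancing time (a new reading comes with each control period).
- manip.camera(name): name is "scene" or "side" or "wrist"; returns the picture (400x640x3 uint8, red, green, blue); there is no depth.
- manip.camera_info(name): a dict with "mtx" (3x3 intrinsics, pixels), "D" ([k1, k2, p1, p2, k3] as OpenCV has them; the pictures are not rectified), "R" (3x3) and "t" (3): a world point X has camera coordinates R X + t. Camera axes: x right, y down, z forward; pixel columns grow to the right and rows downward; lengths in m; the calibration is good to about 2 mm. A picture is of the moment at which its call begins: read the wrist's pose just before it. camera_info takes no time and is no camera call; for the wrist camera it gives the pose at the moment of the call.
- manip.close_job(): hands the job in; it is judged then, once.
The state is a dict: "clock": time; "q": joint angles; "qvel": joint speeds; "joint_efforts": joint torques, N m; "ee_pos": TCP position; "orientation": TCP orientation; "wrist_force": force on the tool from outside, world axes, zero at the start; "moment": the same for the moment, N m; "finger_gap": opening from 0.0 (shut) to 1.0 (fully open); "gripper_force": force on a finger pad.
Only numpy, scipy, OpenCV 4.12 (cv2) and the standard library are available. Lean on these libraries where they do the work, as an engineer would, in place of code of your own. Each camera call takes 0.05 s, during which the arm holds its last target. There are 200 camera calls.

### The job

Lay the pale wooden blank (the lighter of the two bars) flat and lengthwise along the middle of the marking jig's narrow blue raised rest and let go, so that it stays balanced there. Then take the black knob of the jig's red spring-return slide, pull the slide out until its pointer stands over the yellow tab on the scale, and keep it there: finish while still holding the slide at the tab, because it springs back if let go. Leave the blank on the rest, and the other things on the table where they are.

Things in the scene. Friction and masses are not known exactly. Their poses are not given: they have to be found in the camera images.
- jig: Marking jig fixed on the table, its place and yaw vary: a plywood base 350 x 220 x 15 mm carrying a blue rest rail and, 115 mm to its +y side, a red slide in an aluminium channel. Origin on the table plane; the base spans x -150 to +200 mm and y -100 to +120 mm about it. x runs along both rest and slide, z up; the slide is pulled towards the jig's -x (roughly towards the robot).
- rest_top (a point): Centre of the top face of the narrow blue rest, at (0, -60, 70) mm in the jig's frame. The rest is a straight upright rail 220 mm long (along the jig's x), only 22 mm wide, its flat top 70 mm above the table. Axes as the jig's.
- slide (a joint): Travel of the red slide in m: 0 = home, pressed there by its spring; grows as it is pulled along the jig's -x; end stop at 0.115. The spring pulls back with about 4 N at home and 80 N/m more on the way (about 8 to 10 N at the tab); it returns home when let go.
- knob (a point): Centre of the black round knob (red spot on top) standing on the red slide: 40 mm in diameter, 35 mm tall, vertical axis; this point is 84 mm above the table, the knob's underside at 66 mm and its top at 101 mm, on a 12 mm stud above the slide's flat top (50 mm above the table). With the slide home it lies at (50, 55, 84) mm in the jig's frame. It moves with the slide and does not turn.
- pointer (a point): Tip region of the slide's thin red pointer (4 mm wide), which reaches sideways (jig +y) over the white scale, 45 mm behind (jig +x of) the knob. With the slide home it lies at (95, 105, 43) mm in the jig's frame; it moves with the slide.
- mark: Yellow tab on the white scale, 12 mm wide along the jig's x, 36 mm across, 3 mm thick, fixed but set at a different place each time, 50 to 80 mm from the pointer's home towards the jig's -x. Origin at the centre of its underside, 36 mm above the table; axes as the jig's. The pointer passes just above it; it is on the mark when the pointer lies within the tab's width.
- blank: The pale (light wood) rectangular blank, 180 x 42 x 26 mm (its x, y, z), about 0.13 kg, loose, lying flat on the table to the left or right of the jig. Origin at the centre of its underside, x along its length.
- offcut: Bystander: dark brown wooden offcut, 160 x 50 x 22 mm, lying on the other side of the jig from the blank. Origin at the centre of its underside, x along its length.
- mdf: Bystander: brown board piece 80 x 70 x 19 mm with a round hole, near the robot on its right. Origin under its centre.
- driver: Bystander: screwdriver lying near the robot on its left, red handle.
- push_block: Bystander: yellow push block, base 190 x 75 mm, handle loop up to 113 mm high, at the left edge. Origin under its centre.
- wrench: Bystander: steel wrench lying far right.
- jar: Bystander: amber jar, 64 mm in diameter, 85 mm tall, far left. Origin under its centre.
- dowel: Bystander: short standing wooden dowel, 38 mm in diameter, 55 mm tall, to the right of the jig. Origin under its centre.

How it is judged:
By the outcome, as a careful person would: the job done as asked, in the order asked, and still so for the second after the job is handed in, while the arm keeps its last pose, push and grip.
It also fails if it takes over 54 s, if anything falls off the work surface, if the arm or the gripper's body presses on something with over 40 N, if the wrist force passes 120 N, or if a joint passes its speed limit or range.

## Working session

There is one attempt and no reset: what is moved stays moved. The work goes in short steps, Python scripts to look and compute and a tool call to move; the robot and the scene stay as the last step left them, time stands still between calls to the robot, and variables do not carry over. Pictures are saved under pics/ and viewed, at most 10 in all, crops included, and the job is handed in when it is done.

Besides the shell and the picture viewer there is one more tool, called after "Emit:" by a JSON object that holds its "op" and its "data". jog_arm: Moves the arm, as the interface text tells. Its arguments: {"type":"object","properties":{"increments":{"type":"array","items":{"type":"array"}}},"required":["increments"]}

```bash
mkdir -p pics
cat > h.py <<'E'
import numpy as np, cv2
from cell import manip
def info(n):
    i=manip.camera_info(n); return {k:np.array(v,float) for k,v in i.items() if k in("mtx","D","R","t")}
def ray(i,px):
    p=cv2.undistortPoints(np.array(px,float).reshape(-1,1,2),i["mtx"],i["D"]).reshape(-1,2)
    d=np.c_[p,np.ones(len(p))]@i["R"]; c=-i["R"].T@i["t"]; return c,d
def plane(i,px,z):
    c,d=ray(i,px); return c+d*((z-c[2])/d[:,2])[:,None]
def proj(i,X):
    return cv2.projectPoints(np.array(X,float).reshape(-1,3),cv2.Rodrigues(i["R"])[0],i["t"],i["mtx"],i["D"])[0].reshape(-1,2)
def snap(n,f):
    i=info(n); im=manip.camera(n); im=np.array(im)[:,:,::-1].copy(); cv2.imwrite("pics/"+f,im); return i,im
E
python3 - <<'E'
from h import *
print(manip.tcp_to_grasp, manip.sense())
for n in("scene","side"):
    i,im=snap(n,n+"0.png"); print(n,-i["R"].T@i["t"],i["R"][2])
E
```

```text
0.0187 {'clock': 0.0, 'q': array([-1.25699750e+00,  2.41417197e-01,  3.70421092e-03,  1.33524325e+00,
       -2.46859731e-05,  1.57083382e+00]), 'qvel': array([-9.04890891e-04,  5.03327816e-04,  7.10290555e-05,  1.55645402e-03,
        4.22658946e-04,  1.04512608e-03]), 'joint_efforts': array([-3.63636318e-04, -3.72318363e+01,  2.52407008e+01,  1.68534036e-02,
       -1.64360376e-04,  1.47897293e-05]), 'ee_pos': array([ 0.1541263 , -0.47495865,  0.23040326]), 'orientation': array([-3.10090874e+00, -4.90503311e-01,  5.68120623e-04]), 'wrist_force': array([-0.40853202,  0.32805798,  0.44035353]), 'moment': array([ 0.00441237, -0.00236403,  0.05419154]), 'gripper_force': 0.0, 'finger_gap': 0.9978740418243723}
scene [ 1.11977436 -0.94111398  1.22079792] [-0.37066169  0.61354865 -0.69725746]
side [-0.27487909  0.87348649  0.76756978] [ 0.58336547 -0.61198044 -0.53400811]
```

View pics/scene0.png

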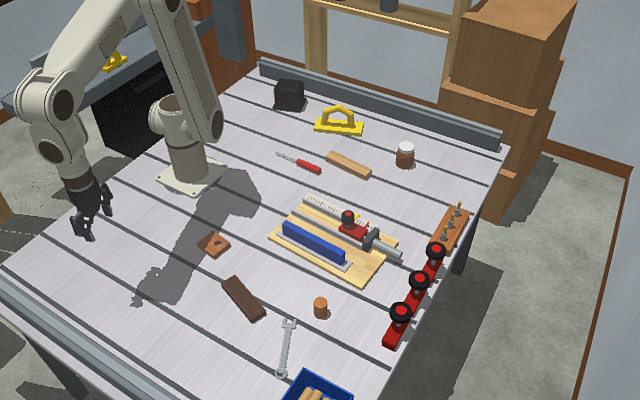

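View pics/side0.png

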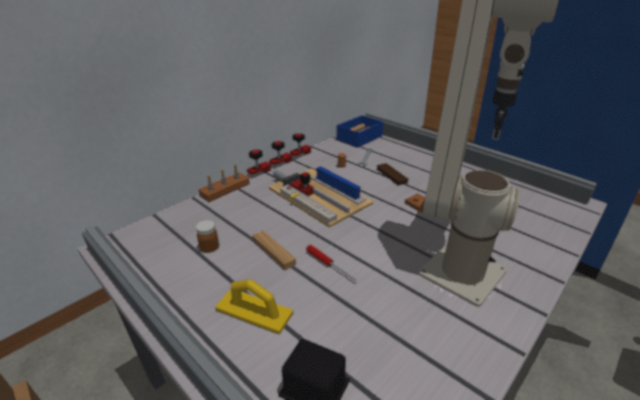

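The scene view shows the blank at about (348,164), the blue rest at (313,243), the knob at (348,215), the offcut at (243,297). I'll enlarge the jig and blank area.

Run:
```python
import cv2
from h import *
im=cv2.imread("pics/scene0.png"); c=im[140:300,260:420]
cv2.imwrite("pics/crop0.png",cv2.resize(c,(600,600),interpolation=cv2.INTER_CUBIC))
hsv=cv2.cvtColor(im,cv2.COLOR_BGR2HSV)
for p in [(350,163),(345,170),(313,243),(300,229),(310,232)]: print(p,hsv[p[1],p[0]])
i=info("scene")
print(plane(i,[(348,163)],.026),plane(i,[(313,234)],.07),plane(i,[(348,211)],.101))
```

```text
(350, 163) [ 17 108 212]
(345, 170) [ 15  74 114]
(313, 243) [114 128 106]
(300, 229) [112 167 186]
(310, 232) [ 11  46 192]
[[0.47332448 0.31356476 0.026     ]] [[ 0.56478212 -0.07470672  0.07      ]] [[0.62262607 0.0363892  0.101     ]]
```

View pics/crop0.png

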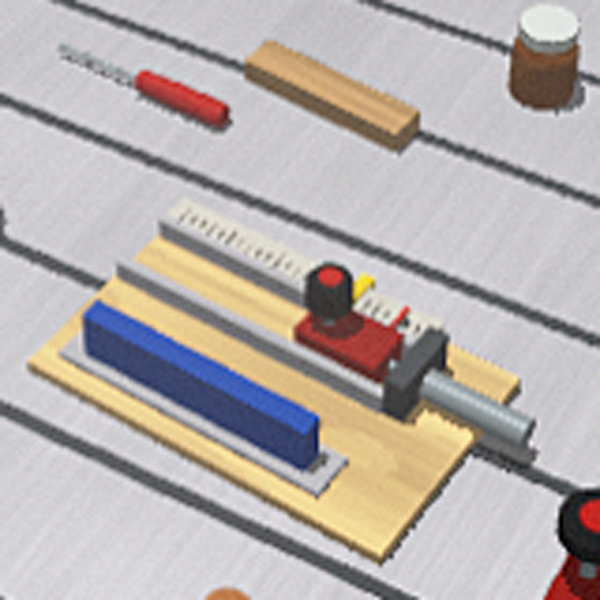

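The crop shows the blank clear, the rail top as a brighter blue strip, knob with a red spot at crop (330,278), pointer at (400,318) and yellow tab at (362,288).

Run:
```python
from h import *
im=cv2.imread("pics/scene0.png");i=info("scene");hsv=cv2.cvtColor(im,cv2.COLOR_BGR2HSV)
def top(lo,hi,box,z):
    m=cv2.inRange(hsv,lo,hi);k=np.zeros_like(m);x0,y0,x1,y1=box;k[y0:y1,x0:x1]=m[y0:y1,x0:x1]
    c=max(cv2.findContours(k,0,cv2.CHAIN_APPROX_NONE)[0],key=cv2.contourArea)
    P=plane(i,c.reshape(-1,2),z)[:,:2]*1000
    r=cv2.minAreaRect(P.astype(np.float32)); b=cv2.boxPoints(r)
    e=[b[1]-b[0],b[2]-b[1]];l=max(e,key=np.linalg.norm); l=l*np.sign(l[0])
    print(np.round(r[0],1),np.round(r[1],1),"yaw",np.degrees(np.arctan2(l[1],l[0])));return np.array(r[0])/1000,np.arctan2(l[1],l[0])
top((12,60,150),(24,255,255),(315,140,385,190),.026)
c,y=top((105,120,150),(125,255,255),(275,210,355,275),.07)
top((105,80,60),(125,255,255),(275,210,355,275),.07)
ux=np.array([np.cos(y),np.sin(y)]);uy=np.array([-ux[1],ux[0]]);o=c+.06*uy
J=lambda x,yy:np.array([o+ux*x+uy*yy])
k=plane(i,[(348,214.1)],.101)[0];k2=o+.05*ux+.055*uy;print("knob seen",k,"pred",k2)
for n,p,z in(("ptr",(366.7,224.8),.043),("tab",(356.8,216.5),.039)):
    w=plane(i,[p],z)[0,:2]-o;print(n,w@ux,w@uy)
```

```text
[470.2 316.4] [ 42.5 177.2] yaw -6.8402104
[569.9 -86.2] [ 20.9 216.2] yaw -4.3081956
[ 578.3 -101.9] [ 50.9 235.6] yaw -4.3082013
knob seen [0.62895347 0.02485047 0.101     ] pred [0.62837725 0.02470132]
ptr 0.09487422220978524 0.09756420827141958
tab 0.048287934076579206 0.1135844496018549
```

Measurements agree with the given sizes: rail 216x21 mm, blank 177x42 mm, and the knob where predicted. Next I compute the turn and shift to go above the blank.

```bash
cat >> h.py <<'E'
from scipy.spatial.transform import Rotation as Ro
def need(xyz,yaw):
    "shift (shares of 2cm) and turn (shares of pi/4) to TCP xyz, pointing down, fingers closing perpendicular to yaw"
    s=manip.sense();R=Ro.from_rotvec(s["orientation"]).as_matrix();best=None
    for sg in(1,-1):
        y=sg*np.array([-np.sin(yaw),np.cos(yaw),0]);z=np.array([0,0,-1.]);T=np.c_[np.cross(y,z),y,z]
        v=Ro.from_matrix(T@R.T).as_rotvec()
        print("shift mm",np.round((np.array(xyz)-s["ee_pos"])*1000,1),"shares",np.round((np.array(xyz)-s["ee_pos"])/.02,2),"turn deg",np.round(np.degrees(v),1),"shares",np.round(v/(np.pi/4),3))
    print("q6",s["q"][5],"q1",s["q"][0],"t",s["clock"])
E
python3 - <<'E'
from h import *
need((.470,.316,.20),np.radians(-6.8))
E
```

```text
shift mm [315.8 791.1 -30.5] shares [15.79 39.55 -1.52] turn deg [  0.   -0.2 155.2] shares [ 0.000e+00 -3.000e-03  3.449e+00]
shift mm [315.8 791.1 -30.5] shares [15.79 39.55 -1.52] turn deg [ -0.1  -0.  -24.8] shares [-0.002 -0.    -0.551]
q6 1.5708172246918526 q1 -1.2569949307892658 t 0.1
```

Emit:
{"op": "jog_arm", "data": {"increments": [[[0, 0, 0.086], [0.39, 0.99, 0], 1], [[0, 0, 0.086], [0.39, 0.99, 0], 1], [[0, 0, 0.086], [0.39, 0.99, 0], 1], [[0, 0, 0.086], [0.39, 0.99, 0], 1], [[0, 0, 0.086], [0.39, 0.99, 0], 1], [[0, 0, 0.086], [0.39, 0.99, 0], 1], [[0, 0, 0.086], [0.39, 0.99, 0], 1], [[0, 0, 0.086], [0.39, 0.99, 0], 1]]}}

```text
clock: 0.9
ee_pos: [0.2167, -0.3161, 0.2309]
orientation: [-2.857, -1.305, 0.0]
wrist_force: [0.6, -0.2, -0.2]
finger_gap: 0.996
gripper_force: 0.0
```

Emit:
{"op": "jog_arm", "data": {"increments": [[[0, 0, 0.086], [0.39, 0.99, 0], 1], [[0, 0, 0.086], [0.39, 0.99, 0], 1], [[0, 0, 0.086], [0.39, 0.99, 0], 1], [[0, 0, 0.086], [0.39, 0.99, 0], 1], [[0, 0, 0.086], [0.39, 0.99, 0], 1], [[0, 0, 0.086], [0.39, 0.99, 0], 1], [[0, 0, 0.086], [0.39, 0.99, 0], 1], [[0, 0, 0.086], [0.39, 0.99, 0], 1]]}}

```text
clock: 1.7
ee_pos: [0.279, -0.1578, 0.231]
orientation: [-2.405, -2.02, 0.0]
wrist_force: [1.1, 0.1, 0.2]
finger_gap: 1.002
gripper_force: 0.0
```

Emit:
{"op": "jog_arm", "data": {"increments": [[[0, 0, 0.086], [0.39, 0.99, 0], 1], [[0, 0, 0.086], [0.39, 0.99, 0], 1], [[0, 0, 0.086], [0.39, 0.99, 0], 1], [[0, 0, 0.086], [0.39, 0.99, 0], 1], [[0, 0, 0.086], [0.39, 0.99, 0], 1], [[0, 0, 0.086], [0.39, 0.99, 0], 1], [[0, 0, 0.086], [0.39, 0.99, 0], 1], [[0, 0, 0.086], [0.39, 0.99, 0], 1]]}}

```text
clock: 2.5
ee_pos: [0.3414, 0.0005, 0.231]
orientation: [-1.779, -2.589, 0.001]
wrist_force: [-0.4, -0.1, 1.4]
finger_gap: 0.998
gripper_force: 0.0
```

Emit:
{"op": "jog_arm", "data": {"increments": [[[0, 0, 0.086], [0.39, 0.99, 0], 1], [[0, 0, 0.086], [0.39, 0.99, 0], 1], [[0, 0, 0.086], [0.39, 0.99, 0], 1], [[0, 0, 0.086], [0.39, 0.99, 0], 1], [[0, 0, 0.086], [0.39, 0.99, 0], 1], [[0, 0, 0.086], [0.39, 0.99, 0], 1], [[0, 0, 0.086], [0.39, 0.99, 0], 1], [[0, 0, 0.086], [0.39, 0.99, 0], 1]]}}

```text
clock: 3.3
ee_pos: [0.4038, 0.1588, 0.2309]
orientation: [-1.023, -2.97, 0.001]
wrist_force: [-0.1, 0.2, -0.9]
finger_gap: 0.999
gripper_force: 0.0
```

Emit:
{"op": "jog_arm", "data": {"increments": [[[0, 0, 0.086], [0.39, 0.99, 0], 1], [[0, 0, 0.086], [0.39, 0.99, 0], 1], [[0, 0, 0.086], [0.39, 0.99, 0], 1], [[0, 0, 0.086], [0.39, 0.99, 0], 1], [[0, 0, 0.086], [0.39, 0.99, 0], 1], [[0, 0, 0.086], [0.39, 0.99, 0], 1], [[0, 0, 0.086], [0.39, 0.99, 0], 1], [[0, 0, 0.086], [0.39, 0.99, 0], 1]]}}

```text
clock: 4.1
ee_pos: [0.4663, 0.317, 0.2306]
orientation: [-0.193, -3.135, 0.001]
wrist_force: [-1.2, 0.2, -0.8]
finger_gap: 1.003
gripper_force: 0.0
```

Run:
```python
from h import *
need((.470,.316,.15),np.radians(-6.8))
i,im=snap("wrist","w1.png")
print(-i["R"].T@i["t"],i["R"][2]); print(proj(i,[(.4702,.3164,.026)]))
```

```text
shift mm [  3.7  -1.  -80.6] shares [ 0.19 -0.05 -4.03] turn deg [ 0.  -0.1  0.3] shares [ 0.001 -0.001  0.006]
shift mm [  3.7  -1.  -80.6] shares [ 0.19 -0.05 -4.03] turn deg [-1.000e-01 -1.000e-01 -1.797e+02] shares [-2.000e-03 -2.000e-03 -3.994e+00]
q6 0.7203299118360906 q1 0.5971587504924213 t 4.1
[0.39641252 0.32497746 0.3718389 ] [ 0.27366732 -0.03550735 -0.96116878]
[[310.87831453 183.16666652]]
```

View pics/w1.png

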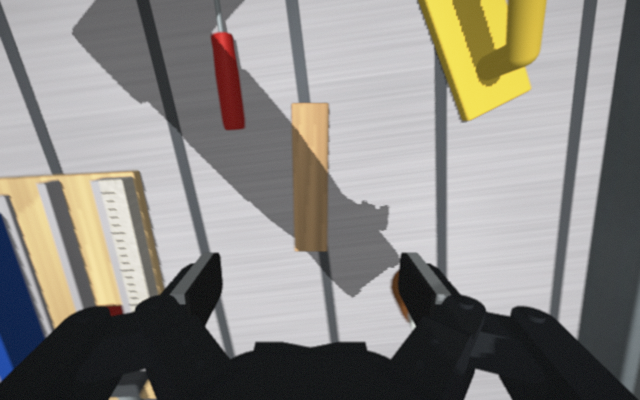

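Run:
```python
from h import *
im=cv2.imread("pics/w1.png");i=info("wrist");hsv=cv2.cvtColor(im,cv2.COLOR_BGR2HSV)
print(hsv[183,311])
m=cv2.inRange(hsv,(10,60,150),(26,255,255))
m=cv2.morphologyEx(m,cv2.MORPH_OPEN,np.ones((3,3)))
c=max(cv2.findContours(m,0,cv2.CHAIN_APPROX_NONE)[0],key=cv2.contourArea);print(cv2.boundingRect(c))
P=plane(i,c.reshape(-1,2),.026)[:,:2]*1000
r=cv2.minAreaRect(P.astype(np.float32));print(r)
```

```text
[ 17 102 125]
(0, 171, 135, 156)
((528.4130859375, 29.03943634033203), (162.68923950195312, 204.76953125), 86.59017181396484)
```

The wrist view shows the blank between (293,103) and (328,251), half in shadow, centred between the fingers. I'll repeat the mask with a darker threshold.

Run:
```python
from h import *
im=cv2.imread("pics/w1.png");i=info("wrist");hsv=cv2.cvtColor(im,cv2.COLOR_BGR2HSV)
m=cv2.inRange(hsv,(10,60,70),(26,255,255));k=np.zeros_like(m);k[90:260,270:345]=m[90:260,270:345]
c=max(cv2.findContours(k,0,cv2.CHAIN_APPROX_NONE)[0],key=cv2.contourArea);print(cv2.boundingRect(c))
P=plane(i,c.reshape(-1,2),.026)[:,:2]*1000
print(cv2.minAreaRect(P.astype(np.float32)))
```

```text
(291, 103, 38, 149)
((470.08929443359375, 318.6446228027344), (41.417240142822266, 177.32839965820312), 83.29951477050781)
```

Emit:
{"op": "jog_arm", "data": {"increments": [[[0, 0, 0.004], [0.19, 0, -1], 1], [[0, 0, 0], [0, 0, -1], 1], [[0, 0, 0], [0, 0, -1], 1], [[0, 0, 0], [0, 0, -1], 1], [[0, 0, 0], [0, 0, -1], 1], [[0, 0, 0], [0, 0, -1], 1], [[0, 0, 0], [0, 0, -1], 1], [[0, 0, 0], [0, 0, -1], 1]]}}

```text
clock: 4.95
ee_pos: [0.4696, 0.3158, 0.0701]
orientation: [-0.194, -3.135, 0.001]
wrist_force: [-0.4, 0.1, -0.7]
finger_gap: 1.005
gripper_force: 0.0
```

Emit:
{"op": "jog_arm", "data": {"increments": [[[0, 0, 0], [0, 0, -1], 1], [[0, 0, 0], [0, 0, -1], 1], [[0, 0, 0], [0, 0, -0.8], 1], [[0, 0, 0], [0, 0, -0.4], 1], [[0, 0, 0], [0, 0, 0], 1], [[0, 0, 0], [0, 0, 0], -1], [[0, 0, 0], [0, 0, 0], -1], [[0, 0, 0], [0, 0, 0], -1]]}}

```text
clock: 5.75
ee_pos: [0.4708, 0.3168, 0.0083]
orientation: [0.193, 3.134, 0.001]
wrist_force: [-0.5, -6.8, 0.6]
finger_gap: 0.513
gripper_force: 0.3
```

Emit:
{"op": "jog_arm", "data": {"increments": [[[0, 0, 0], [0, 0, 0], -1], [[0, 0, 0], [0, 0, 0], -1], [[0, 0, 0], [0, 0, 0], -1], [[0, 0, 0], [0, 0, 0], -1], [[0, 0, 0], [0, 0, 0], -1], [[0, 0, 0], [0, 0, 0], -1]]}}

```text
clock: 6.35
ee_pos: [0.4711, 0.317, 0.0086]
orientation: [0.193, 3.134, 0.002]
wrist_force: [0.7, -0.1, 6.5]
finger_gap: 0.472
gripper_force: 63.6
```

Emit:
{"op": "jog_arm", "data": {"increments": [[[0, 0, 0], [0, 0, 0.5], -1], [[0, 0, 0], [0, 0, 1], -1], [[0, 0, 0], [0, 0, 1], -1], [[0, 0, 0], [0, 0, 1], -1], [[0, 0, 0], [0, 0, 1], -1], [[0, 0, 0], [0, 0, 1], -1], [[0, 0, 0], [0, 0, 1], -1], [[0, 0, 0], [0, 0, 0.5], -1]]}}

```text
clock: 7.15
ee_pos: [0.4706, 0.3168, 0.1494]
orientation: [0.193, 3.134, 0.002]
wrist_force: [0.6, 1.0, -0.7]
finger_gap: 0.479
gripper_force: 62.9
```

Emit:
{"op": "jog_arm", "data": {"increments": [[[0, 0, 0.003], [0.12, -0.5, 0], -1], [[0, 0, 0.003], [0.24, -0.96, 0], -1], [[0, 0, 0.003], [0.24, -0.96, 0], -1], [[0, 0, 0.003], [0.24, -0.96, 0], -1], [[0, 0, 0.003], [0.24, -0.96, 0], -1], [[0, 0, 0.003], [0.24, -0.96, 0], -1], [[0, 0, 0.003], [0.24, -0.96, 0], -1], [[0, 0, 0.003], [0.24, -0.96, 0], -1]]}}

```text
clock: 7.95
ee_pos: [0.5052, 0.1701, 0.1457]
orientation: [-0.164, -3.135, 0.002]
wrist_force: [-0.5, -0.4, -1.5]
finger_gap: 0.477
gripper_force: 62.9
```

Emit:
{"op": "jog_arm", "data": {"increments": [[[0, 0, 0.003], [0.24, -0.96, 0], -1], [[0, 0, 0.003], [0.24, -0.96, 0], -1], [[0, 0, 0.003], [0.24, -0.96, 0], -1], [[0, 0, 0.003], [0.24, -0.96, 0], -1], [[0, 0, 0.003], [0.24, -0.96, 0], -1], [[0, 0, 0.003], [0.24, -0.96, 0], -1], [[0, 0, 0.003], [0.24, -0.96, 0], -1], [[0, 0, 0.003], [0.24, -0.96, 0], -1]]}}

```text
clock: 8.75
ee_pos: [0.5433, 0.0168, 0.1457]
orientation: [-0.134, -3.136, 0.001]
wrist_force: [-0.4, -0.7, -0.6]
finger_gap: 0.475
gripper_force: 62.9
```

Emit:
{"op": "jog_arm", "data": {"increments": [[[0, 0, 0.003], [0.24, -0.96, 0], -1], [[0, 0, 0.003], [0.24, -0.96, 0], -1], [[0, 0, 0.003], [0.24, -0.96, 0], -1], [[0, 0, 0], [0.24, -0.96, 0], -1], [[0, 0, 0], [0.2, -0.9, 0], -1], [[0, 0, 0], [0, 0, 0], -1], [[0, 0, 0], [0, 0, 0], -1]]}}

```text
clock: 9.45
ee_pos: [0.5666, -0.0769, 0.146]
orientation: [-0.124, -3.136, -0.001]
wrist_force: [0.7, 0.1, -1.6]
finger_gap: 0.476
gripper_force: 62.9
```

Run:
```python
from h import *
i,im=snap("scene","s2.png"); snap("wrist","w2.png")
need((.570,-.0865,.12),np.radians(-4.3))
cv2.imwrite("pics/c2.png",cv2.resize(im[130:290,240:440],(800,600*8//7*0+640))[:600])
```

```text
shift mm [  3.1 -10.5 -26.5] shares [ 0.16 -0.53 -1.33] turn deg [-0.  -0.1  0.2] shares [-0.001 -0.002  0.003]
shift mm [  3.1 -10.5 -26.5] shares [ 0.16 -0.53 -1.33] turn deg [  -0.2    0.  -179.8] shares [-4.000e-03  1.000e-03 -3.997e+00]
q6 -0.05560315860012734 q1 -0.13337144351974614 t 9.55
```

View pics/c2.png

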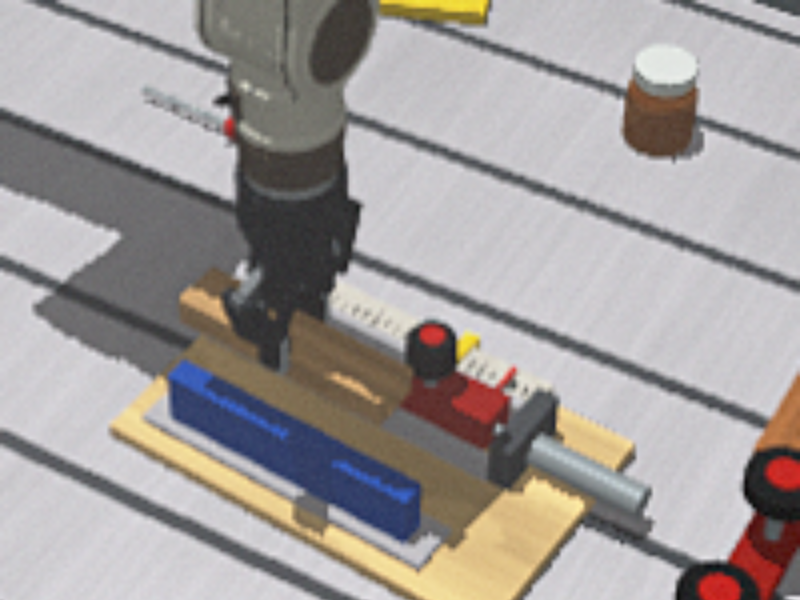

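View pics/w2.png

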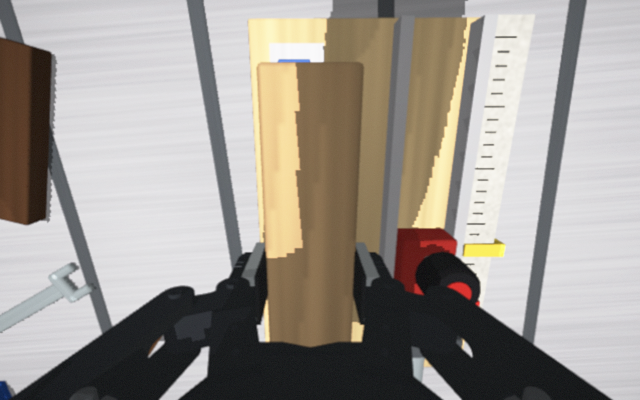

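Crop: the blank is held above the rest, roughly level; the knob and tab are clear. Wrist: blank end edge at rows ~63, cols 257–363, tab at (485,250).

Run:
```python
from h import *
i=info("wrist");im=cv2.imread("pics/w2.png");hsv=cv2.cvtColor(im,cv2.COLOR_BGR2HSV)
y=np.radians(-4.3);ux=np.array([np.cos(y),np.sin(y)]);uy=np.array([-ux[1],ux[0]]);c=np.array([.5699,-.0862]);o=c+.06*uy
for z in(.155,.163,.171):
    P=plane(i,[(258,64),(363,64)],z);print(z,P[:,:2],np.linalg.norm(P[1]-P[0]),"end dist",.18/2-0, (manip.sense()["ee_pos"][:2]-P[:,:2].mean(0)))
m=cv2.inRange(hsv,(22,150,120),(35,255,255));m[:, :440]=0;m[:,515:]=0
xs=np.argwhere(m)[:,::-1];print(len(xs),xs.min(0),xs.max(0))
w=plane(i,[(xs[:,0].mean(),(xs[:,1].min()+xs[:,1].max())/2)],.039)[0,:2]-o;print("tab",w@ux,w@uy)
w=plane(i,[(xs[:,0].mean(),xs[:,1].min()),(xs[:,0].mean(),xs[:,1].max())],.039)[:,:2]-o;print(w@ux)
s=cv2.imread("pics/scene0.png");h=cv2.cvtColor(s,cv2.COLOR_BGR2HSV);i=info("scene")
m=cv2.inRange(h,(22,150,120),(35,255,255));m[:,:350]=0;m[:,370:]=0;m[:205]=0;m[235:]=0
xs=np.argwhere(m)[:,::-1]; w=plane(i,xs,.039)[:,:2]-o;print("scene tab",len(xs),(w@ux).min(),(w@ux).max(),(w@ux).mean(),(w@uy).mean())
```

```text
0.155 [[ 0.47403647 -0.09091486]
 [ 0.47738196 -0.0482286 ]] 0.04281715795832142 end dist 0.09 [ 0.09118843 -0.00641129]
0.163 [[ 0.47540765 -0.08974063]
 [ 0.47855157 -0.04962623]] 0.040237407947209855 end dist 0.09 [ 0.08991804 -0.00629959]
0.171 [[ 0.47677882 -0.0885664 ]
 [ 0.47972117 -0.05102387]] 0.03765765793609826 end dist 0.09 [ 0.08864765 -0.00618788]
445 [464 240] [503 255]
tab 0.03902110547176207 0.10491866655073914
[0.03171631 0.04643507]
scene tab 19 0.03738771701812489 0.05051938610827162 0.04421086284457095 0.11399593102972443
```

Emit:
{"op": "jog_arm", "data": {"increments": [[[0, 0, 0.003], [0.16, -0.5, 0], -1], [[0, 0, 0], [0, 0, -0.5], -1], [[0, 0, 0], [0, 0, -0.8], -1], [[0, 0, 0], [0, 0, -0.8], -1], [[0, 0, 0], [0, 0, -0.6], -1], [[0, 0, 0], [0, 0, -0.3], -1], [[0, 0, 0], [0, 0, 0], -1], [[0, 0, 0], [0, 0, 0], -1]]}}

```text
clock: 10.35
ee_pos: [0.5713, -0.0864, 0.0876]
orientation: [0.119, 3.139, -0.0]
wrist_force: [-0.4, 1.1, 0.0]
finger_gap: 0.479
gripper_force: 62.9
```

Run:
```python
from h import *
need((.570,-.0862,.0785),np.radians(-4.3))
```

```text
shift mm [-1.3  0.2 -9.1] shares [-0.06  0.01 -0.46] turn deg [0. 0. 0.] shares [0.    0.001 0.001]
shift mm [-1.3  0.2 -9.1] shares [-0.06  0.01 -0.46] turn deg [ 1.0e-01 -0.0e+00 -1.8e+02] shares [ 1.000e-03 -0.000e+00 -3.999e+00]
q6 -0.0744097678174193 q1 -0.1500542841462484 t 10.35
```

Emit:
{"op": "jog_arm", "data": {"increments": [[[0, 0, 0], [-0.05, 0, -0.15], -1], [[0, 0, 0], [0, 0, -0.1], -1], [[0, 0, 0], [0, 0, -0.1], -1], [[0, 0, 0], [0, 0, -0.05], -1], [[0, 0, 0], [0, 0, 0], -1], [[0, 0, 0], [0, 0, 0], -1]]}}

```text
clock: 10.95
ee_pos: [0.57, -0.0864, 0.0793]
orientation: [0.119, 3.139, 0.0]
wrist_force: [0.1, 0.4, -0.4]
finger_gap: 0.476
gripper_force: 62.9
```

Emit:
{"op": "jog_arm", "data": {"increments": [[[0, 0, 0], [0, 0, -0.04], -1], [[0, 0, 0], [0, 0, 0], -1], [[0, 0, 0], [0, 0, 0], -1]]}}

```text
clock: 11.25
ee_pos: [0.5702, -0.0864, 0.0786]
orientation: [0.119, 3.139, -0.0]
wrist_force: [0.2, 0.2, -1.2]
finger_gap: 0.472
gripper_force: 63.0
```

Emit:
{"op": "jog_arm", "data": {"increments": [[[0, 0, 0], [0, 0, -0.05], -1], [[0, 0, 0], [0, 0, 0], -1], [[0, 0, 0], [0, 0, 0], -1]]}}

```text
clock: 11.55
ee_pos: [0.5701, -0.0864, 0.0786]
orientation: [0.119, 3.138, -0.0]
wrist_force: [-2.0, -0.0, 5.5]
finger_gap: 0.471
gripper_force: 63.7
```

Contact (5.5 N at the expected height). I'll open gently, then fully, and rise.

Emit:
{"op": "jog_arm", "data": {"increments": [[[0, 0, 0], [0, 0, 0], 0], [[0, 0, 0], [0, 0, 0], 0.1], [[0, 0, 0], [0, 0, 0], 0.3], [[0, 0, 0], [0, 0, 0], 0.6], [[0, 0, 0], [0, 0, 0], 0.6], [[0, 0, 0], [0, 0, 0.2], 0.6], [[0, 0, 0], [0, 0, 0.5], 0.6], [[0, 0, 0], [0, 0, 0.8], 0.6]]}}

```text
clock: 12.35
ee_pos: [0.5693, -0.0863, 0.1075]
orientation: [-0.119, -3.137, -0.0]
wrist_force: [-0.6, 0.4, -0.2]
finger_gap: 0.8
gripper_force: 0.0
```

Emit:
{"op": "jog_arm", "data": {"increments": [[[0, 0, 0], [0, 0, 1], 0.6], [[0, 0, 0], [0, 0, 1], 0.6], [[0, 0, 0], [0, 0, 1], 0.6], [[0, 0, 0], [0, 0, 0.8], 0.6], [[0, 0, 0], [0, 0, 0.3], 0.6]]}}

```text
clock: 12.85
ee_pos: [0.5712, -0.0866, 0.1925]
orientation: [0.119, 3.135, -0.001]
wrist_force: [0.4, 0.6, 0.4]
finger_gap: 0.802
gripper_force: 0.0
```

Run:
```python
from h import *
i,im=snap("wrist","w3.png"); hsv=cv2.cvtColor(im,cv2.COLOR_BGR2HSV)
y=np.radians(-4.3);ux=np.array([np.cos(y),np.sin(y)]);uy=np.array([-ux[1],ux[0]]);o=np.array([.5699,-.0862])+.06*uy
k=o+.05*ux+.055*uy
need((*k,.075),y)
m=cv2.inRange(hsv,(0,150,90),(8,255,255))
print(proj(i,[(*k,.101)]))
```

```text
shift mm [  57.1  111.3 -117.5] shares [ 2.86  5.57 -5.88] turn deg [0.  0.3 0. ] shares [0.001 0.006 0.001]
shift mm [  57.1  111.3 -117.5] shares [ 2.86  5.57 -5.88] turn deg [ 4.0e-01 -1.0e-01 -1.8e+02] shares [ 9.000e-03 -1.000e-03 -3.999e+00]
q6 -0.07466622248947936 q1 -0.1504393110040481 t 12.9
[[445.46168517 261.11652444]]
```

View pics/w3.png

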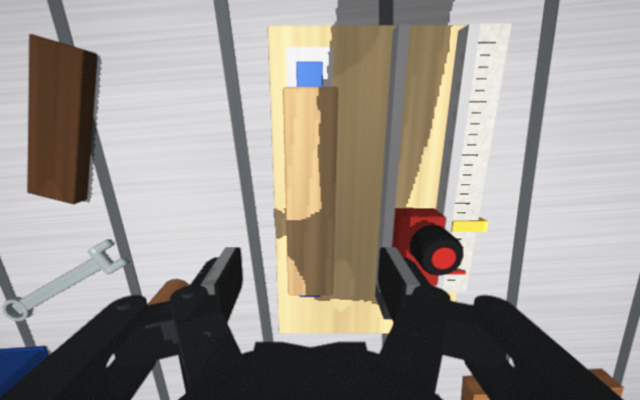

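The blank lies centred on the rest, with blue visible at both ends (310,75) and (310,295). The knob is at (444,257), the tab at (470,226) and the pointer at (458,271). Next I move to the knob.

Emit:
{"op": "jog_arm", "data": {"increments": [[[0, 0, 0], [0.46, 0.93, 0], 0.6], [[0, 0, 0], [0.46, 0.93, 0], 0.6], [[0, 0, 0], [0.46, 0.93, 0], 0.6], [[0, 0, 0], [0.46, 0.93, 0], 0.6], [[0, 0, 0], [0.46, 0.93, 0], 0.6], [[0, 0, 0], [0.46, 0.93, 0], 0.6], [[0, 0, 0], [0, 0, 0], 0.6], [[0, 0, 0], [0, 0, 0], 0.6]]}}

```text
clock: 13.7
ee_pos: [0.6246, 0.0254, 0.1886]
orientation: [-0.118, -3.138, 0.001]
wrist_force: [0.3, -0.0, 0.5]
finger_gap: 0.802
gripper_force: 0.0
```

Emit:
{"op": "jog_arm", "data": {"increments": [[[0, 0, 0], [0, 0, -0.6], 0.6], [[0, 0, 0], [0, 0, -0.9], 0.6], [[0, 0, 0], [0, 0, -0.9], 0.6], [[0, 0, 0], [0, 0, -0.9], 0.6], [[0, 0, 0], [0, 0, -0.3], 0.6], [[0, 0, 0], [0, 0, 0], 0.6]]}}

```text
clock: 14.3
ee_pos: [0.6237, 0.0243, 0.1158]
orientation: [-0.121, -3.136, 0.001]
wrist_force: [-0.4, 0.1, 0.3]
finger_gap: 0.802
gripper_force: 0.0
```

Run:
```python
from h import *
i,im=snap("scene","s4.png"); hsv=cv2.cvtColor(im,cv2.COLOR_BGR2HSV)
i,im=snap("scene","s4.png")
need((.6275,.0247,.068),np.radians(-4.3))
cv2.imwrite("pics/c4.png",cv2.resize(im[160:290,260:430],(780,596)))
```

```text
shift mm [  2.2  -0.  -50. ] shares [ 0.11 -0.   -2.5 ] turn deg [0.  0.  0.1] shares [0.    0.001 0.002]
shift mm [  2.2  -0.  -50. ] shares [ 0.11 -0.   -2.5 ] turn deg [ 1.000e-01 -0.000e+00 -1.799e+02] shares [ 1.000e-03 -0.000e+00 -3.998e+00]
q6 0.11602562006037136 q1 0.039553184356860345 t 14.4
```

View pics/c4.png

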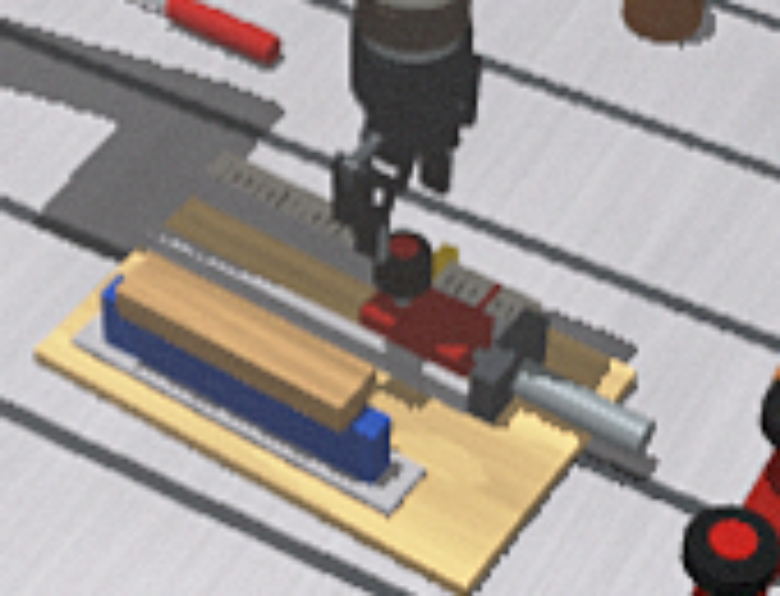

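The blank sits flat on the rest at crop (240,335) and the gripper hangs over the knob. I'll descend around the knob and close.

Emit:
{"op": "jog_arm", "data": {"increments": [[[0, 0, 0], [0.08, 0, -0.4], 0.6], [[0, 0, 0], [0, 0, -0.6], 0.6], [[0, 0, 0], [0, 0, -0.7], 0.6], [[0, 0, 0], [0, 0, -0.5], 0.6], [[0, 0, 0], [0, 0, -0.2], 0.6], [[0, 0, 0], [0, 0, 0], 0.6]]}}

```text
clock: 15.0
ee_pos: [0.6261, 0.0253, 0.0684]
orientation: [-0.119, -3.137, 0.0]
wrist_force: [0.6, -0.2, -0.6]
finger_gap: 0.794
gripper_force: 0.0
```

Emit:
{"op": "jog_arm", "data": {"increments": [[[0, 0, 0], [0, 0, 0], -1], [[0, 0, 0], [0, 0, 0], -1], [[0, 0, 0], [0, 0, 0], -1], [[0, 0, 0], [0, 0, 0], -1], [[0, 0, 0], [0, 0, 0], -1], [[0, 0, 0], [0, 0, 0], -1], [[0, 0, 0], [0, 0, 0], -1]]}}

```text
clock: 15.7
ee_pos: [0.6272, 0.024, 0.0708]
orientation: [0.12, 3.137, -0.003]
wrist_force: [-2.4, -4.8, 5.3]
finger_gap: 0.45
gripper_force: 61.1
```

Emit:
{"op": "jog_arm", "data": {"increments": [[[0, 0, 0], [-0.2, 0.015, 0], -1], [[0, 0, 0], [-0.35, 0.026, 0], -1], [[0, 0, 0], [-0.4, 0.03, 0], -1], [[0, 0, 0], [-0.4, 0.03, 0], -1], [[0, 0, 0], [-0.4, 0.03, 0], -1], [[0, 0, 0], [-0.35, 0.026, 0], -1], [[0, 0, 0], [-0.15, 0.011, 0], -1], [[0, 0, 0], [0, 0, 0], -1]]}}

```text
clock: 16.5
ee_pos: [0.5852, 0.0271, 0.0709]
orientation: [0.12, 3.131, -0.004]
wrist_force: [5.7, -5.1, -1.4]
finger_gap: 0.448
gripper_force: 60.6
```

```bash
cat > m.py <<'E'
from h import *
import sys
y=np.radians(-4.3);ux=np.array([np.cos(y),np.sin(y)]);uy=np.array([-ux[1],ux[0]]);o=np.array([.5699,-.0862])+.06*uy
J=lambda x,yy,z:np.r_[o+ux*x+uy*yy,z]
def xy(i,m,z):
    xs=np.argwhere(m)[:,::-1]
    if len(xs)==0: return "none"
    w=plane(i,xs,z)[:,:2]-o;a=w@ux*1000;b=w@uy*1000
    k=(b>88)&(b<125)&(a>-60)&(a<110);a=a[k];b=b[k]
    return (k.sum(),np.round([a.min(),a.max(),a.mean(),b.min(),b.max()],1)) if k.any() else "none"
for n in("scene","wrist"):
    i,im=snap(n,n+sys.argv[1]+".png");h=cv2.cvtColor(im,cv2.COLOR_BGR2HSV)
    print(n,"tab",xy(i,cv2.inRange(h,(20,130,80),(35,255,255)),.039),"ptr",xy(i,cv2.inRange(h,(0,130,70),(8,255,255)),.043), "expect px",proj(i,[J(.042,.105,.039)]).round())
s=manip.sense();w=s["ee_pos"][:2]-o;print("tcp jig mm",w@ux*1000,w@uy*1000,s["finger_gap"],s["wrist_force"],s["clock"])
E
python3 m.py 5
```

```text
scene tab (np.int64(17), array([ 39.1,  50.5,  42.6,  91.9, 123.3])) ptr (np.int64(11), array([-25.2,  51.6,   4.8,  90.5, 111.5])) expect px [[354. 217.]]
wrist tab (np.int64(464), array([ 28.4,  47.5,  38.5, 103.6, 124.1])) ptr none expect px [[389. 285.]]
tcp jig mm 7.098281754031913 54.14973220940904 0.45174296350346543 [ 7.35893862 -5.07453539 -0.16105272] 16.6
```

Run:
```python
import cv2,numpy as np
a=cv2.imread("pics/scene5.png")[195:245,325:392]; b=cv2.imread("pics/wrist5.png")[240:340,340:473]
cv2.imwrite("pics/c5.png",np.vstack([cv2.resize(a,(402,300),interpolation=cv2.INTER_NEAREST),cv2.resize(b,(399,300))[:, :402].copy() if 0 else cv2.resize(b,(402,300))]))
```

```text
(no output)
```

View pics/c5.png

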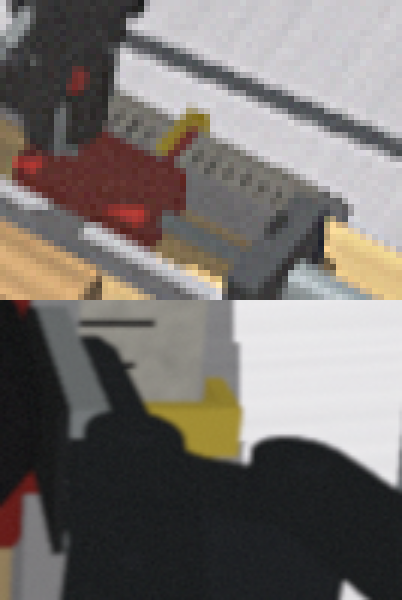

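The pointer (upper part, crop (185,143)) is at the tab's +x edge and the tab extends further towards -x, so about 10 mm remains. The wrist view is blocked by the gripper.

Emit:
{"op": "jog_arm", "data": {"increments": [[[0, 0, 0], [-0.2, 0.015, 0], -1], [[0, 0, 0], [-0.2, 0.015, 0], -1], [[0, 0, 0], [-0.1, 0.008, 0], -1], [[0, 0, 0], [0, 0, 0], -1], [[0, 0, 0], [0, 0, 0], -1]]}}

```text
clock: 17.1
ee_pos: [0.576, 0.0278, 0.0709]
orientation: [0.12, 3.13, -0.004]
wrist_force: [7.0, -5.8, -1.5]
finger_gap: 0.445
gripper_force: 60.9
```

```bash
python3 m.py 6
python3 - <<'E'
import cv2,numpy as np
from h import *
im=cv2.imread("pics/scene6.png")
for r in range(210,224): print(r,[tuple(int(v) for v in im[r,c][::-1]) for c in range(350,362)])
a=cv2.imread("pics/scene6.png")
i,b=snap("side","side6.png"); 
exec(open("m.py").read().split("def xy")[0].split("import sys")[1])
print(proj(i,[J(.043,.105,.039),J(0,-.06,.07)]))
p=proj(i,[J(.043,.105,.039)])[0].astype(int)
A=cv2.resize(a[160:290,260:430],(510,390));B=cv2.resize(a[200:235,335:375],(240,210),interpolation=0);C=cv2.resize(b[p[1]-17:p[1]+18,p[0]-20:p[0]+20],(240,210),interpolation=0)
o_=np.zeros((420,750,3),np.uint8);o_[:390,:510]=A;o_[:210,510:]=B;o_[210:420,510:]=C;cv2.imwrite("pics/c6.png",o_)
E
```

```text
scene tab (np.int64(21), array([ 40. ,  50.5,  45.7,  91.9, 123.3])) ptr (np.int64(10), array([-35.7,  41.7, -16.6, 100.3, 115.4])) expect px [[354. 217.]]
wrist tab (np.int64(164), array([ 27.7,  38.9,  34.2, 112.8, 123.7])) ptr none expect px [[388. 297.]]
tcp jig mm -2.458272345877351 54.16147222391403 0.44832021506583275 [ 6.79884894 -5.81106188 -0.95376213] 17.2
210 [(210, 208, 213), (212, 210, 216), (204, 203, 206), (204, 203, 206), (209, 210, 212), (210, 207, 213), (209, 206, 209), (209, 204, 209), (209, 208, 210), (209, 206, 213), (211, 210, 213), (220, 216, 220)]
211 [(212, 210, 213), (213, 213, 215), (209, 206, 211), (208, 207, 212), (209, 205, 210), (207, 204, 209), (206, 205, 212), (208, 208, 215), (210, 210, 213), (211, 209, 213), (209, 208, 212), (210, 211, 211)]
212 [(184, 180, 182), (203, 200, 203), (215, 212, 213), (213, 212, 216), (208, 205, 214), (215, 215, 222), (199, 194, 187), (202, 198, 194), (215, 214, 221), (209, 210, 218), (209, 205, 212), (207, 205, 209)]
213 [(121, 118, 112), (160, 156, 155), (186, 184, 186), (204, 203, 206), (216, 216, 224), (202, 199, 19
[... 1438 characters left out ...]
95, 92, 86), (120, 115, 109), (122, 120, 114), (109, 109, 102)]
221 [(88, 40, 38), (94, 74, 75), (108, 92, 68), (116, 102, 64), (122, 115, 90), (119, 117, 113), (113, 111, 107), (89, 83, 82), (96, 98, 93), (120, 117, 110), (105, 103, 99), (103, 104, 94)]
222 [(95, 50, 47), (98, 47, 47), (94, 46, 45), (96, 73, 79), (105, 102, 105), (118, 119, 115), (109, 107, 104), (108, 106, 101), (119, 118, 110), (115, 109, 105), (82, 80, 79), (120, 115, 106)]
223 [(98, 55, 53), (95, 44, 42), (91, 41, 39), (93, 64, 64), (103, 100, 101), (108, 105, 108), (109, 107, 108), (113, 112, 112), (115, 113, 109), (89, 83, 83), (104, 101, 95), (121, 118, 114)]
[[295.40589909 193.83483805]
 [336.51570501 175.85728303]]
```

View pics/c6.png

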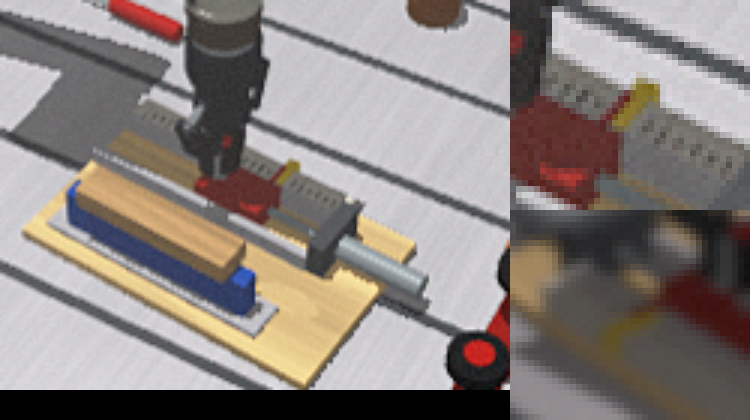

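Pointer now looks at the tab's -x edge: in scene row 218 red is at column ~351.7 and yellow at 353–356. I'll put numbers on it with the correct heights.

Run:
```python
from h import *
exec(open("m.py").read().split("def xy")[0].split("import sys")[1])
i=info("scene")
def jx(p,z): w=plane(i,[p],z)[0,:2]-o; return np.round([w@ux*1000,w@uy*1000],1)
# tab edges in scene0/5/6: classify by saturation along jig-x lines at given y
for f in("scene0","scene5","scene6"):
    im=cv2.imread(f"pics/{f}.png")
    for yy in(.098,.102,.106,.110):
        xs=np.arange(.025,.065,.002)
        for z in(.039,):
            P=proj(i,[J(x,yy,z) for x in xs]).astype(np.float32)
            v=cv2.remap(im,P[:,0].reshape(1,-1),P[:,1].reshape(1,-1),cv2.INTER_LINEAR)[0].astype(int)
            ye=(v[:,1]-v[:,0]); rd=(v[:,2]-v[:,1])
            print(f,yy,"yel",[(int(x*1000),int(a)) for x,a in zip(xs,ye) if a>20],"red",[(int(x*1000),int(a)) for x,a in zip(xs,rd) if a>30])
```

```text
scene0 0.098 yel [(45, 22), (47, 72), (49, 63), (51, 31)] red []
scene0 0.102 yel [(43, 39), (45, 104), (47, 108), (49, 86), (51, 37)] red [(25, 74), (27, 38)]
scene0 0.106 yel [(41, 57), (43, 114), (45, 144), (47, 147), (49, 94), (51, 45)] red [(25, 108), (27, 63), (45, 31), (47, 31)]
scene0 0.11 yel [(39, 73), (41, 120), (43, 151), (45, 163), (47, 158), (49, 104), (51, 47)] red [(25, 116), (27, 62)]
scene5 0.098 yel [(37, 38), (39, 64), (41, 77), (43, 71), (45, 49)] red [(45, 32), (47, 46), (49, 44)]
scene5 0.102 yel [(37, 34), (39, 59), (41, 77), (43, 67), (45, 43)] red [(45, 37), (47, 49), (49, 55), (51, 35)]
scene5 0.106 yel [(37, 34), (39, 61), (41, 71), (43, 64), (45, 37)] red [(45, 41), (47, 55), (49, 56), (51, 37)]
scene5 0.11 yel [(37, 32), (39, 60), (41, 69), (43, 61), (45, 36)] red [(45, 39), (47, 51), (49, 47)]
scene6 0.098 yel [(41, 27), (43, 56), (45, 74), (47, 76), (49, 57), (51, 28)] red [(37, 38), (39, 50), (41, 41)]
scene6 0.102 yel [(41, 29), (43, 56), (45, 76), (47, 70), (49, 55), (51, 30)] red [(37, 38), (39, 45), (41, 38)]
scene6 0.106 yel [(41, 29), (43, 54), (45, 68), (47, 70), (49, 55), (51, 33)] red [(37, 36), (39, 48), (41, 41)]
scene6 0.11 yel [(41, 27), (43, 54), (45, 68), (47, 74), (49, 58), (51, 34)] red [(37, 38), (39, 55), (41, 46)]
```

The tab's top spans jig x ≈ 37.5–49 (centre ~43.5). With height corrected, the pointer is at ~41–43, already inside it; I'll ease back 1.5 mm to centre it.

Emit:
{"op": "jog_arm", "data": {"increments": [[[0, 0, 0], [0.08, -0.006, 0], -1], [[0, 0, 0], [0, 0, 0], -1], [[0, 0, 0], [0, 0, 0], -1], [[0, 0, 0], [0, 0, 0], -1]]}}

```text
clock: 17.65
ee_pos: [0.5778, 0.0277, 0.0709]
orientation: [0.121, 3.13, -0.004]
wrist_force: [7.0, -5.5, -1.6]
finger_gap: 0.446
gripper_force: 60.8
```

Run:
```python
from h import *
exec(open("m.py").read().split("def xy")[0].split("import sys")[1])
def red():
    i,im=snap("scene","s7.png");out=[]
    for yy in(.098,.102,.106,.110):
        xs=np.arange(.025,.065,.001);P=proj(i,[J(x,yy,.043) for x in xs]).astype(np.float32)
        v=cv2.remap(im,P[:,0].reshape(1,-1),P[:,1].reshape(1,-1),cv2.INTER_LINEAR)[0].astype(int)
        r=np.clip(v[:,2]-v[:,1]-25,0,None);out.append((xs*r).sum()/r.sum()*1000)
    return np.round(out,1)
print(red())
for _ in range(6): manip.camera("scene")
print(red());s=manip.sense();w=s["ee_pos"][:2]-o;print(w@ux*1000,s["wrist_force"],s["finger_gap"],s["gripper_force"],s["clock"])
i=info("scene");im=cv2.imread("pics/s7.png");hsv=cv2.cvtColor(im,cv2.COLOR_BGR2HSV)
m=cv2.inRange(hsv,(12,60,120),(24,255,255));P0=proj(i,[J(0,-.06,.096)])[0];print("blank centre px",P0,hsv[int(P0[1]),int(P0[0])])
```

```text
[43.1 43.1 43.3 42.9]
[43.2 43.3 43.1 42.7]
-0.6705861131558589 [ 7.90045395 -5.83151886 -1.26135462] 0.4547839116259327 60.8477596740704 18.05
blank centre px [312.2884014  231.28417064] [ 17 108 205]
```

Pointer at 43.1 mm, tab centre about 43.5, holding steady with the blank in place. Handing in.

```bash
python3 -c "
from cell import manip
print(manip.close_job())"
```

```text
the job is handed in; nothing more can be done
None
```

The job is handed in: the pale blank lies balanced on the blue rest, and the arm is holding the slide with its pointer at 43.1 mm in the jig's x, against a tab centre of about 43.5 mm, after 18 s; I don't have the judge's verdict.

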